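# Set the sprung pointer gauge to its mark and hold it there

### The arm

A 7-joint arm with a two-finger parallel gripper is mounted at the origin on a cart in front of the work surface, level with it; the furniture and walls round the work are solid. World frame = base frame: x ahead of the robot, y to its left, z up, the work surface at z = 0. Lengths are in mm, angles in degrees, forces in N, time in s.
With the tool pointing down it reaches from about 425 to 875 mm from the base axis. Payload 8.4 kg.
Tool frame: the origin (TCP) lies at the very end of the fingers, on their centre line; the grasp point (between the pads) lies 19 mm behind it; z points along the fingers, y is the line along which they close (so a half turn about z gives the same grasp; the last joint's range is limited). The gripper opens to 87 mm and grips with 3 to 60 N. Pads are 19 mm wide; open, the fingers measure 117 mm over their backs; the gripper's body (75 mm by 190 mm) begins 51 mm behind the grasp point.
Start: joints at [-72.09, 19.091, 2.286, 83.961, -0.768, 76.965, -3.352], TCP at [260.166, 595.63, 196.646] pointing down, gripper open.
Joint ranges: [-147.57, 147.57], [-21.85, 119.76], [-74.77, 79.35], [14.55, 137.4], [-85.83, 265.84], [4.83, 119.75], [-152.11, 152.11]. Speed limits (degrees/s): [127.2, 127.2, 159.86, 159.86, 180, 180, 180].

### API

Orientations are given as a 3x3 rotation matrix whose columns are the frame's x, y, z axes.
In Python, from rig import bot gives the robot as it stands. The module is installed in compiled form; this text tells all that it offers.
- The arm moves only by the shell command python3 -m creep 'ROWS'. ROWS is JSON, a list of rows, each an object of numbers: "tx", "ty", "tz": the shift along the tool's x, y, z each as a share of 0.1 m, from -1 to 1; "rx", "ry", "rz": the turn, a rotation vector about the tool's x, y, z each as a share of 360 degrees, from -1 to 1; "gripper": the gripper's target within -1 to 1 (shut at 1, half-way at 0, fully open at -1). In form: [{"tx": .., "ty": .., "tz": .., "rx": .., "ry": .., "rz": .., "gripper": ..}, ...]. A call has 1 to 8 rows; each row shifts and turns the commanded pose from where the row before left it, along the tool's axes as they then stand; what a row does not reach is not made up. A row lasts 1/12 s, in which the tool goes at most 41.7 mm and 7.16 degrees, less where a joint would pass 70% of its speed; a pose out of reach is approached as far as the arm can. A call with a number of a shift or a turn outside -1 to 1 is refused whole. A call with a gripper value outside its range is refused whole. The fingers move at their own pace and stop on an object; the grip force is fixed at half the most. Time passes only in rows, so rows that do not move let the fingers close. It gives the time, the measured TCP pose, the force, the opening and the grip force at its end, in the units of the state.
- bot.get_obs(): the state, without advancing time (a new reading comes with each control period).
- bot.snapshot(name): name is "side" or "top"; returns the picture (384x512x3 uint8, blue, green, red); there is no depth.
- bot.get_calibration(name): a dict with "camera_matrix" (3x3 intrinsics, pixels), "world_to_cam" (4x4, takes a point from world to camera coordinates). Camera axes: x right, y down, z forward; pixel columns grow to the right and rows downward; lengths in mm; the calibration is good to about 2 mm. A picture is of the moment at which its call begins. get_calibration takes no time and is no camera call.
- bot.hand_in(): hands the job in; it is judged then, once.
Trained networks look in the newest picture that a camera, given by its name, has taken for a name from the list of things; names that differ only in an ending like _2 or _b are one class to them, and where a whole thing is asked for, a point or a joint stands for the part that bears it (a point fixed in the world has none). Each returns a list of dicts, best first, with "conf" (0 to 1); they miss things now and then, are a little off and sometimes report something else, mostly with a low value. They report only what shows in the picture. A call takes as long as a camera call.
- bot.boxes_of(name, camera): "rect" ([centre column, centre row, width, height] as shares, 0 to 1, of the picture: columns of its width, rows of its height, round what is visible of it).
- bot.outline_of(name, camera): "region" (384x512 bool, what is visible of it) and "rect" ([centre column, centre row, width, height] as shares, 0 to 1, of the picture: columns of its width, rows of its height, round what is visible of it).
The state is a dict: "clock": time; "q": joint angles; "qd": joint speeds; "effort": joint torques, N m; "tcp_pos": TCP position; "tool_rot": TCP orientation; "ft_force": force on the tool from outside, world axes, zero at the start; "wrist_torque": the same for the moment, N m; "width": finger opening in mm; "grasp_force": force on a finger pad.
Only numpy, scipy, OpenCV 4.12 (cv2) and the standard library are available. Lean on these libraries where they do the work, as an engineer would, in place of code of your own. Each camera call takes 0.05 s, during which the arm holds its last target. There are 200 camera calls.

### The job

Set the pointer gauge on the worktop: first, with the rod still fully home, turn the gauge's black knob until the needle under the rod's pull tab stands over the long line of the white mark plate. Then let go of the knob, take the pull tab and draw the rod out against its spring until the needle stands over the crossing of the two lines, and finish while still holding it steady there, without letting go. Leave the weight, the tin and the cup beside the gauge where they are.

Things in the scene. Friction and masses are not known exactly. Their poses are not given: they have to be found in the camera images.
- gauge: the gauge: aluminium base plate 220 x 160 x 12 mm fixed to the worktop, with cross rails, a grey gear housing with the knob on top, and a steel barrel on a cross carriage. Origin on the worktop near the plate's middle (the plate reaches from x -120 to +100 mm and y -70 to +90 mm). Its -x axis is the direction in which the rod is drawn out, its y axis the direction in which the carriage (with barrel, rod and needle) travels, z up
- knob_grip (a point): point on the knob's vertical axis at the height to grip it, 118 mm above the worktop. The black knob has an upright bar 40 mm long, 14 mm thick, whose top is 14 mm above this point and which stands 27 mm down to a flat disc of 40 mm diameter. Fixed in position relative to the gauge. This point's x axis runs along the bar's length
- knob (a joint): turn of the knob about the vertical (rad), growing counter-clockwise seen from above, at 0 the bar lies along the gauge's x axis; range -3.2 to 1.0. Each rad counter-clockwise moves the carriage 8 mm to the gauge's +y. It stays where it is left (friction about 0.1 N m)
- carriage (a joint): position of the cross carriage along the gauge's y axis (m), 0.008 times the knob's turn
- rod (a joint): how far the rod is drawn out of the barrel along the gauge's -x (m): 0 fully home, end stop at 0.085. The spring pulls it home with about 3 N at 0, rising by 0.8 N each 10 mm, and draws it home if let go
- tab_grip (a point): grip point of the pull tab at the rod's front end, 97 mm above the worktop: a grey ribbed upright block, 28 mm along the rod, 14 mm thick across it (the gauge's y), its top 15 mm above this point and its underside 37 mm below; the rod (12 mm thick, axis 27 mm below this point) leaves it towards the barrel, whose mouth is 34 mm behind the tab when the rod is home
- needle_tip (a point): lower tip of the steel needle that hangs below the pull tab, straight below the grip point, 29 mm above the worktop and 7 mm above the mark plate's face; moves with the rod and carriage
- mark (a point): crossing of the two black lines on the white mark plate's face, 22 mm above the worktop. The plate (104 x 34 x 10 mm) is fixed on the base below the needle with axes parallel to the gauge's; the long line runs along x through this point, and the short line, the length mark, across it along y. The lines are 1.8 mm wide. The plate's place on the base differs from case to case
- weight: small pale calibration weight, 23 mm wide, 48 mm tall, standing loose beside the gauge; to be left alone. Origin at its underside
- tin: grey lidded tin, 71 mm wide, 68 mm tall, standing loose beside the gauge; to be left alone. Origin at its underside
- cup: pale open sample cup, 55 mm wide, 39 mm tall, standing loose near the gauge; to be left alone. Origin at its underside

How it is judged (in metres and radians):
On the way, in this order (a step that is already met when the one before it is completed fails the run):
1. the needle has been brought over the long line (within 2.5 mm sideways) with the fingers on the knob and the rod still home (y of needle_tip in the frame of mark between -0.0025 and 0.0025 m and contact force between the fingers and knob above 0.3 N and value of joint rod below 0.004 m), for 0.1 s.
2. the rod is drawn out by its tab until the needle is over the crossing (y of needle_tip in the frame of mark between -0.003 and 0.003 m and x of needle_tip in the frame of mark between -0.003 and 0.003 m and contact force between the fingers and rod above 2 N), for 0.2 s.
At the end, for the whole second after the job is handed in: The needle stands over the crossing, within 3 mm along the rod and 3 mm sideways, the rod at rest and still held against its spring by the fingers (more than 2 N on the rod), the knob released (all of step 2 and velocity of joint rod between -0.01 and 0.01 m/s and contact force between the fingers and knob below 0.1 N); the arm keeps its last pose, push and grip.
It fails at once if a bystander (weight, tin or cup) is moved by more than 15 mm or tipped (distance of any of weight, tin, cup from where it was at the start of the episode above 0.015 m or angle between any of weight, tin, cup's own z axis and vertical above 0.4 rad).
It also fails if it takes over 58 s, if anything falls off the work surface, if the arm or the gripper's body presses on something with over 40 N, if the wrist force passes 120 N, or if a joint passes its speed limit or range.

## Working session

There is one attempt and no reset: what is moved stays moved. The work goes in short steps, Python scripts to look and compute and a shell command to move; the robot and the scene stay as the last step left them, time stands still between calls to the robot, and variables do not carry over. Pictures are saved under pics/ and viewed, at most 10 in all, crops included, and the job is handed in when it is done.

```bash
mkdir -p pics; cat > h.py <<'E'
import numpy as np, cv2
from rig import bot
def ray(cam,u,v):
    c=bot.get_calibration(cam);K=np.array(c["camera_matrix"]);T=np.array(c["world_to_cam"])
    d=T[:3,:3].T@np.linalg.inv(K)@[u,v,1]; o=-T[:3,:3].T@T[:3,3]; return o,d
def atz(cam,u,v,z):
    o,d=ray(cam,u,v); return o+d*(z-o[2])/d[2]
def proj(cam,p):
    c=bot.get_calibration(cam);K=np.array(c["camera_matrix"]);T=np.array(c["world_to_cam"])
    q=K@(T[:3,:3]@np.asarray(p,float)+T[:3,3]); return q[:2]/q[2]
E
python3 - <<'E'
from h import *
s=bot.get_obs();print(s["clock"],s["tcp_pos"],np.round(s["tool_rot"],3).tolist(),s["width"])
for c in("side","top"):
    im=bot.snapshot(c);cv2.imwrite(f"pics/{c}0.png",im)
    o,d=ray(c,256,192);print(c,o.round(),(d/np.linalg.norm(d)).round(2))
    for n in("gauge","knob_grip","tab_grip","needle_tip","mark","weight","tin","cup"):
        for r in bot.boxes_of(n,c)[:2]:
            print(n,round(r["conf"],2),(np.array(r["rect"])*[512,384,512,384]).round(1))
E
```

```text
0.0 [259.97973048 595.17281193 195.76541011] [[-0.916, 0.4, -0.001], [0.4, 0.916, -0.002], [-0.0, -0.002, -1.0]] 87.10696158007462
side [359. 723. 469.] [ 0.16 -0.92 -0.37]
gauge 0.78 [249.8 220.6 118.1  72.2]
knob_grip 0.4 [220.6 194.6  -2.9  18.1]
tab_grip 0.94 [251.4 201.8  26.4  34. ]
mark 0.89 [277.3 225.9  46.   16. ]
weight 0.73 [262.2 256.4  11.1  21.7]
weight 0.65 [249.7 221.3 116.6  72.7]
tin 0.88 [293.3 198.8  25.3  40.9]
top [ 302. -149. 1175.] [ 0.2   0.01 -0.98]
gauge 0.64 [280.6 189.6  73.4 110.8]
knob_grip 0.85 [265.4 155.4  16.1  25.9]
tab_grip 0.5 [289.5 193.8   3.7  25.7]
needle_tip 0.72 [291.7 189.3  10.1  24. ]
mark 0.66 [290.8 220.6  20.2  48. ]
mark 0.4 [231.6 217.3  10.6  10.3]
tin 0.93 [344.8 225.6  34.9  37.2]
cup 0.8 [186.9 235.5  24.4  24.8]
```

View pics/top0.png

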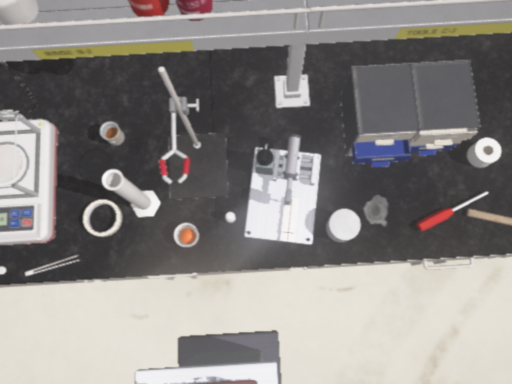

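View pics/side0.png

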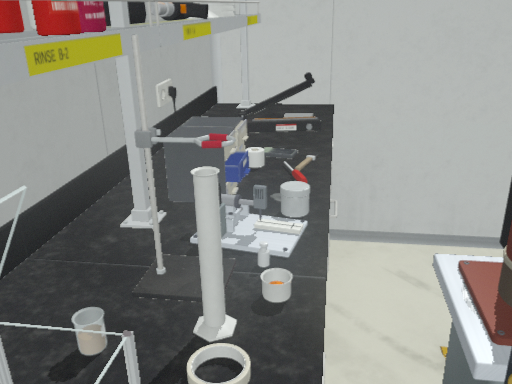

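```bash
python3 - <<'E'
from h import *
im=cv2.imread("pics/top0.png")
cv2.imwrite("pics/topc.png",cv2.resize(im[128:250,236:336],None,fx=5.9,fy=4.9*1.0,interpolation=cv2.INTER_CUBIC) if 0 else cv2.resize(im[130:248,238:366],None,fx=5,fy=5,interpolation=cv2.INTER_CUBIC))
im=cv2.imread("pics/side0.png")
cv2.imwrite("pics/sidec.png",cv2.resize(im[175:275,185:320],None,fx=5.9,fy=5.9,interpolation=cv2.INTER_CUBIC))
for u,v in((253,149),(322,154),(313,244),(246,236)):print(atz("top",u,v,12).round(1))
E
```

```text
[ 646.4 -136.8   12. ]
[ 623.6 -303.1   12. ]
[ 407.5 -263.9   12. ]
[ 435.7 -108.6   12. ]
```

View pics/topc.png

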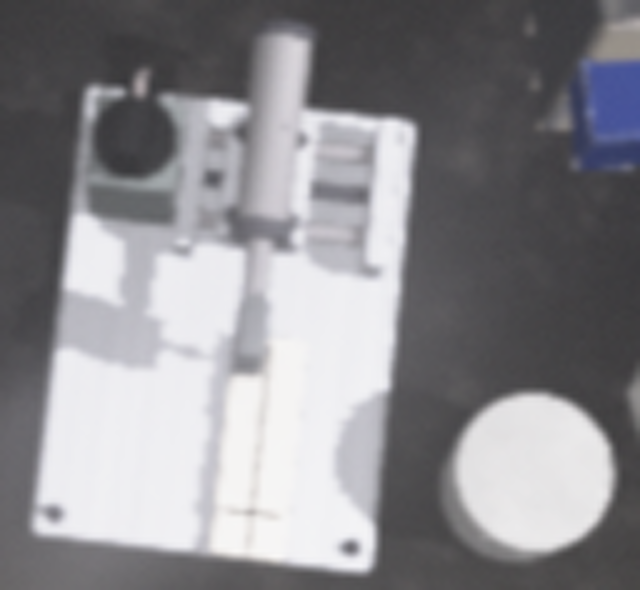

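View pics/sidec.png

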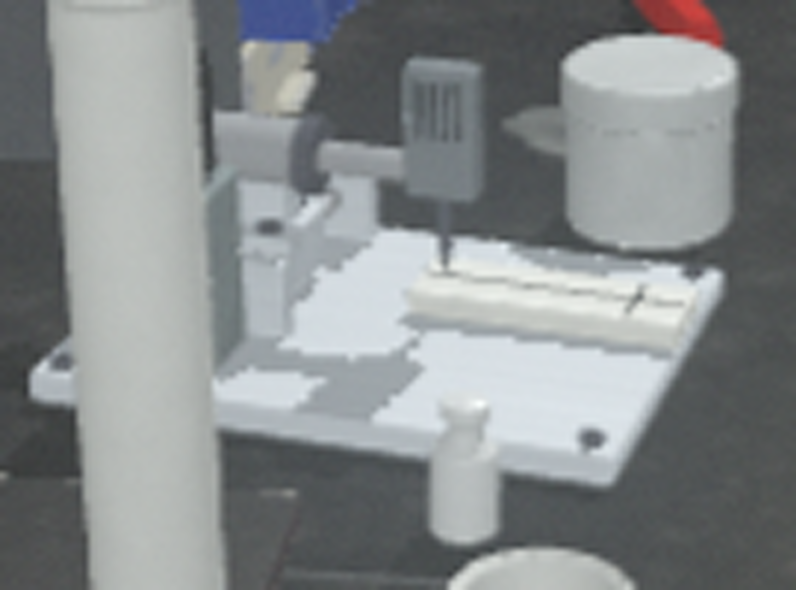

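```bash
python3 - <<'E'
from h import *
from scipy.optimize import least_squares
c2=lambda x,y:np.array([238+(x+.5)/5-.5,130+(y+.5)/5-.5])
px=[c2(85,88),c2(415,122),c2(33,533),c2(373,572)]
G=np.array([[100,90],[100,-70],[-120,90],[-120,-70]],float)
W=np.array([atz("top",*p,12)[:2] for p in px])
R=lambda a:np.array([[np.cos(a),-np.sin(a)],[np.sin(a),np.cos(a)]])
f=lambda p:((G@R(p[2]).T+p[:2])-W).ravel()
r=least_squares(f,[500,-200,0]);p=r.x
print("gauge",p[:2],np.degrees(p[2]),f(p).round(1))
g=lambda w:(R(p[2]).T@(np.array(w)[:2]-p[:2])).round(1)
for n,q,z in(("mark",c2(250,514),22),("lineLow",c2(248,553),22),("line up",c2(256,400),22),("markplateBL",c2(210,553),22),("BR",c2(284,560),22),("TR",c2(307,345),22),("tabfrontL",c2(235,368),112),("tabfrontR",c2(263,370),112),("tabBackL",c2(246,293),112),("tabBackR",c2(270,293),112),("disc c",c2(134,136),105),("shadow",c2(134,136),132)):
    w=atz("top",*q,z);print(n,w.round(1),g(w))
s2=lambda x,y:np.array([185+(x+.5)/5.9-.5,175+(y+.5)/5.9-.5])
for n,q,z in(("needle",s2(445,268),29),("mark",s2(637,299),22),("line end",s2(690,305),22),("line start",s2(450,272),22),("tabTop c",s2(444,63),112)):
    w=atz("side",*q,z);print("S",n,w.round(1),g(w))
np.save("g.npy",p)
im=cv2.imread("pics/top0.png")[140:178,246:290].astype(float)
im=np.clip(im*2.2,0,255).astype(np.uint8)
cv2.imwrite("pics/knob.png",cv2.resize(im,None,fx=12,fy=12,interpolation=cv2.INTER_CUBIC))
E
```

```text
gauge [ 537.57900205 -213.29153191] -9.78047620985944 [ 0.7 -0.7  0.4  0.4 -0.9  0.1 -0.2  0.2]
mark [ 437.1 -206.1   22. ] [-100.2  -10. ]
lineLow [ 419.  -203.9   22. ] [-118.4  -10.9]
line up [ 490.6 -212.6   22. ] [-46.4  -7.3]
markplateBL [ 420.1 -186.3   22. ] [-120.4    6.7]
BR [ 414.8 -220.3   22. ] [-119.8  -27.8]
TR [ 515.4 -238.5   22. ] [-17.6 -28.6]
tabfrontL [ 490.5 -199.5  112. ] [-48.7   5.6]
tabfrontR [ 488.9 -211.6  112. ] [-48.3  -6.6]
tabBackL [ 523.4 -206.6  112. ] [-15.1   4.2]
tabBackR [ 522.8 -217.1  112. ] [-13.9  -6.2]
disc c [ 599.3 -162.1  105. ] [52.1 61. ]
shadow [ 591.8 -161.7  132. ] [44.7 60. ]
S needle [ 511.2 -213.6   29. ] [-25.9  -4.7]
S mark [ 438.8 -209.6   22. ] [-98.  -13.1]
S line end [ 419.  -206.7   22. ] [-118.   -13.7]
S line start [ 511.2 -225.1   22. ] [-24.  -16.1]
S tabTop c [ 509.7 -211.4  112. ] [-27.8  -2.9]
```

View pics/knob.png

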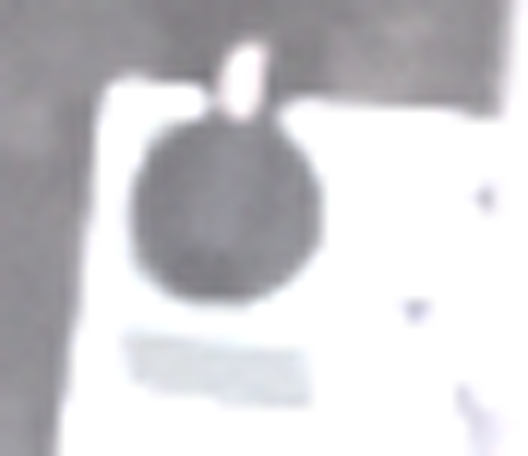

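```bash
python3 - <<'E'
from h import *
from scipy.optimize import least_squares
p=np.load("g.npy");a=p[2];R=np.array([[np.cos(a),-np.sin(a)],[np.sin(a),np.cos(a)]])
g=lambda w:(R.T@(np.array(w)[:2]-p[:2])).round(1)
for n,u,v,z in(("disc",264.5,157.2,91),("box",265.4,155.4,110),("whitetip",266,143.7,132),("tubebase",147,204,5),("standbase",178,105,10)):
    w=atz("top",u,v,z);print(n,w.round(1),g(w))
def tri(t,s):
    f=lambda X:np.r_[proj("top",X)-t,proj("side",X)-s]
    r=least_squares(f,[600,200,100]);return r.x.round(0),f(r.x).round(1)
print("tubetop",tri((113,180),(206,171)));print("clampred",tri((174,165),(215,141)));print("rodtop",tri((163,68),(138,40)))
for n,u,v in(("weight",230.5,217),("tin",344,226),("cup",187,235)):print(n,atz("top",u,v,45).round(0))
E
```

```text
disc [ 602.3 -162.4   91. ] [55.1 61.1]
box [ 601.  -164.4  110. ] [54.2 58.9]
whitetip [ 621.2 -167.   132. ] [74.5 59.8]
tubebase [527.6 124.2   5. ] [-67.2 330.9]
standbase [771.8  42.9  10. ] [187.3 292.2]
tubetop (array([529., 129., 260.]), array([-0.1, -0.3,  0.2,  0. ]))
clampred (array([546.,  10., 270.]), array([ 0.2,  0.9, -0.7, -0.2]))
rodtop (array([666.,  -4., 425.]), array([ 0.9,  2.1, -2. , -0.8]))
weight [478. -76.  45.]
tin [ 441. -335.   45.]
cup [442.  25.  45.]
```

```bash
python3 -m creep '[{"tz":-0.35,"gripper":-1},{"tz":-0.35,"gripper":-1},{"tz":-0.35,"gripper":-1},{"tz":-0.3,"gripper":-1},{"tx":-0.246,"ty":-0.314,"gripper":-1},{"tx":-0.246,"ty":-0.314,"gripper":-1},{"tx":-0.246,"ty":-0.314,"gripper":-1},{"tx":-0.246,"ty":-0.314,"gripper":-1}]'
```

```text
invalid input
```

```bash
python3 -m creep '[{"tx":-0.246,"ty":-0.314,"gripper":-1},{"tx":-0.246,"ty":-0.314,"gripper":-1},{"tx":-0.246,"ty":-0.314,"gripper":-1},{"tx":-0.246,"ty":-0.314,"gripper":-1},{"tx":-0.246,"ty":-0.314,"gripper":-1},{"tx":-0.246,"ty":-0.314,"gripper":-1},{"tx":-0.246,"ty":-0.314,"gripper":-1},{"tx":-0.246,"ty":-0.314,"gripper":-1}]'
```

```text
invalid input
```

```bash
python3 -m creep '[{"tx":0,"ty":0,"tz":-0.35,"rx":0,"ry":0,"rz":0,"gripper":-1},{"tx":0,"ty":0,"tz":-0.35,"rx":0,"ry":0,"rz":0,"gripper":-1},{"tx":0,"ty":0,"tz":-0.35,"rx":0,"ry":0,"rz":0,"gripper":-1},{"tx":0,"ty":0,"tz":-0.3,"rx":0,"ry":0,"rz":0,"gripper":-1},{"tx":-0.246,"ty":-0.314,"tz":0,"rx":0,"ry":0,"rz":0,"gripper":-1},{"tx":-0.246,"ty":-0.314,"tz":0,"rx":0,"ry":0,"rz":0,"gripper":-1}]'
```

```text
clock: 1.4
tcp_pos: [279.5, 520.0, 333.1]
tool_rot: [[-0.918, 0.397, 0.001], [0.397, 0.918, 0.003], [0.0, 0.003, -1.0]]
ft_force: [2.0, -0.7, 0.4]
width: 86.8
grasp_force: 0.0
```

```bash
python3 -m creep '[{"tx":-0.246,"ty":-0.314,"tz":0,"rx":0,"ry":0,"rz":0,"gripper":-1},{"tx":-0.246,"ty":-0.314,"tz":0,"rx":0,"ry":0,"rz":0,"gripper":-1},{"tx":-0.246,"ty":-0.314,"tz":0,"rx":0,"ry":0,"rz":0,"gripper":-1},{"tx":-0.246,"ty":-0.314,"tz":0,"rx":0,"ry":0,"rz":0,"gripper":-1},{"tx":-0.246,"ty":-0.314,"tz":0,"rx":0,"ry":0,"rz":0,"gripper":-1},{"tx":-0.246,"ty":-0.314,"tz":0,"rx":0,"ry":0,"rz":0,"gripper":-1},{"tx":-0.246,"ty":-0.314,"tz":0,"rx":0,"ry":0,"rz":0,"gripper":-1},{"tx":-0.246,"ty":-0.314,"tz":0,"rx":0,"ry":0,"rz":0,"gripper":-1}]' && python3 -m creep '[{"tx":-0.246,"ty":-0.314,"tz":0,"rx":0,"ry":0,"rz":0,"gripper":-1},{"tx":-0.246,"ty":-0.314,"tz":0,"rx":0,"ry":0,"rz":0,"gripper":-1},{"tx":-0.246,"ty":-0.314,"tz":0,"rx":0,"ry":0,"rz":0,"gripper":-1},{"tx":-0.246,"ty":-0.314,"tz":0,"rx":0,"ry":0,"rz":0,"gripper":-1},{"tx":-0.246,"ty":-0.314,"tz":0,"rx":0,"ry":0,"rz":0,"gripper":-1},{"tx":-0.246,"ty":-0.314,"tz":0,"rx":0,"ry":0,"rz":0,"gripper":-1},{"tx":-0.246,"ty":-0.314,"tz":0,"rx":0,"ry":0,"rz":0,"gripper":-1},{"tx":-0.246,"ty":-0.314,"tz":0,"rx":0,"ry":0,"rz":0,"gripper":-1}]'; python3 -c "
from rig import bot;print(bot.get_obs()['q'])"
```

```text
clock: 2.07
tcp_pos: [360.0, 207.4, 331.8]
tool_rot: [[-0.916, 0.4, 0.0], [0.4, 0.916, 0.001], [0.0, 0.001, -1.0]]
ft_force: [1.4, 0.1, 0.5]
width: 87.0
grasp_force: 0.0
clock: 2.73
tcp_pos: [439.6, -101.8, 331.9]
tool_rot: [[-0.916, 0.401, 0.001], [0.401, 0.916, 0.001], [-0.001, 0.001, -1.0]]
ft_force: [0.7, -0.1, -0.3]
width: 87.4
grasp_force: 0.0
[-45.45415459 -13.64270405  44.14240678  98.40450502   9.41070124
  91.39563258  64.49959233]
```

```bash
python3 -m creep '[{"tx":0,"ty":0,"tz":0,"rx":0,"ry":0,"rz":-0.0192,"gripper":-1},{"tx":0,"ty":0,"tz":0,"rx":0,"ry":0,"rz":-0.0192,"gripper":-1},{"tx":-0.34,"ty":-0.067,"tz":0,"rx":0,"ry":0,"rz":0,"gripper":-1},{"tx":-0.34,"ty":-0.067,"tz":0,"rx":0,"ry":0,"rz":0,"gripper":-1},{"tx":-0.34,"ty":-0.067,"tz":0,"rx":0,"ry":0,"rz":0,"gripper":-1},{"tx":-0.34,"ty":-0.067,"tz":0,"rx":0,"ry":0,"rz":0,"gripper":-1},{"tx":-0.34,"ty":-0.067,"tz":0,"rx":0,"ry":0,"rz":0,"gripper":-1},{"tx":0,"ty":0,"tz":0,"rx":0,"ry":0,"rz":0,"gripper":-1}]' && python3 -m creep '[{"tx":0,"ty":0,"tz":0.36,"rx":0,"ry":0,"rz":0,"gripper":-1},{"tx":0,"ty":0,"tz":0.36,"rx":0,"ry":0,"rz":0,"gripper":-1},{"tx":0,"ty":0,"tz":0.36,"rx":0,"ry":0,"rz":0,"gripper":-1},{"tx":0,"ty":0,"tz":0.36,"rx":0,"ry":0,"rz":0,"gripper":-1},{"tx":0,"ty":0,"tz":0.36,"rx":0,"ry":0,"rz":0,"gripper":-1},{"tx":0,"ty":0,"tz":0,"rx":0,"ry":0,"rz":0,"gripper":-1}]'; python3 - <<'E'
from h import *
print(bot.get_obs()['q'])
a=bot.snapshot("top")[110:230,220:340];b=bot.snapshot("side")[120:240,180:300]
cv2.imwrite("pics/c1.png",cv2.resize(np.hstack([a,b]),None,fx=3.3,fy=3.3,interpolation=cv2.INTER_CUBIC))
E
```

```text
clock: 3.4
tcp_pos: [597.5, -159.6, 326.1]
tool_rot: [[-0.985, 0.172, -0.01], [0.172, 0.985, -0.006], [0.009, -0.008, -1.0]]
ft_force: [0.4, 0.6, -2.1]
width: 87.0
grasp_force: 0.0
clock: 3.9
tcp_pos: [589.8, -156.1, 145.7]
tool_rot: [[-0.985, 0.17, -0.01], [0.17, 0.985, 0.003], [0.01, 0.001, -1.0]]
ft_force: [-0.3, 1.8, 0.3]
width: 87.2
grasp_force: 0.0
[-33.63245306  25.12667623  58.24631843  95.16826541 -22.1486187
  72.87518501 109.26055317]
```

View pics/c1.png

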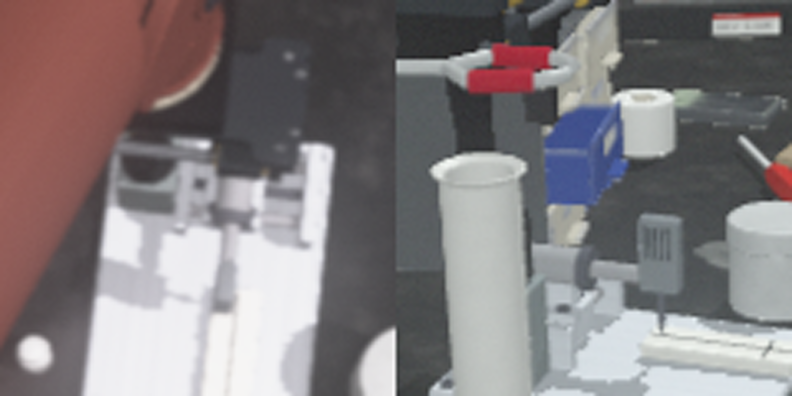

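```bash
python3 -m creep '[{"tx":-0.128,"ty":-0.053,"tz":0,"rx":0,"ry":0,"rz":0,"gripper":-1},{"tx":0,"ty":0,"tz":0,"rx":0,"ry":0,"rz":0,"gripper":-1},{"tx":0,"ty":0,"tz":0.15,"rx":0,"ry":0,"rz":0,"gripper":-1},{"tx":0,"ty":0,"tz":0.15,"rx":0,"ry":0,"rz":0,"gripper":-1},{"tx":0,"ty":0,"tz":0.15,"rx":0,"ry":0,"rz":0,"gripper":-1},{"tx":0,"ty":0,"tz":0,"rx":0,"ry":0,"rz":0,"gripper":-1}]'; python3 -c "
from rig import bot;print(bot.get_obs()['q'])"
```

```text
clock: 4.5
tcp_pos: [604.8, -164.9, 106.6]
tool_rot: [[-0.985, 0.171, -0.002], [0.171, 0.985, 0.002], [0.002, 0.001, -1.0]]
ft_force: [-0.8, -0.4, 0.0]
width: 87.0
grasp_force: 0.0
[-30.43349464  28.87776565  55.97671262  95.64203845 -25.36844115
  69.34834216 111.67132996]
```

```bash
python3 -m creep '[{"tx":0.035,"ty":0.008,"tz":0.06,"rx":0,"ry":0,"rz":0,"gripper":-1},{"tx":0,"ty":0,"tz":0,"rx":0,"ry":0,"rz":0,"gripper":0.5},{"tx":0,"ty":0,"tz":0,"rx":0,"ry":0,"rz":0,"gripper":0.5},{"tx":0,"ty":0,"tz":0,"rx":0,"ry":0,"rz":0,"gripper":0.5},{"tx":0,"ty":0,"tz":0,"rx":0,"ry":0,"rz":0,"gripper":0.5}]';  python3 -m creep '[{"tx":0,"ty":0,"tz":0,"rx":0,"ry":0,"rz":0,"gripper":1},{"tx":0,"ty":0,"tz":0,"rx":0,"ry":0,"rz":0,"gripper":1},{"tx":0,"ty":0,"tz":0,"rx":0,"ry":0,"rz":0,"gripper":1},{"tx":0,"ty":0,"tz":0,"rx":0,"ry":0,"rz":0,"gripper":1}]'; python3 -c "
from rig import bot;print(bot.get_obs()['wrist_torque'])"
```

```text
clock: 4.92
tcp_pos: [602.2, -164.1, 101.6]
tool_rot: [[-0.985, 0.171, -0.0], [0.171, 0.985, 0.001], [0.0, 0.001, -1.0]]
ft_force: [-0.4, -0.5, -0.3]
width: 67.9
grasp_force: 0.0
clock: 5.25
tcp_pos: [601.8, -164.0, 100.8]
tool_rot: [[-0.985, 0.171, -0.001], [0.171, 0.985, 0.001], [0.001, 0.001, -1.0]]
ft_force: [0.8, 0.5, 0.4]
width: 41.4
grasp_force: 0.0
[0.00629423 0.00682175 0.02278203]
```

```bash
python3 -m creep '[{"tx":0,"ty":0,"tz":0,"rx":0,"ry":0,"rz":0,"gripper":1},{"tx":0,"ty":0,"tz":0,"rx":0,"ry":0,"rz":0,"gripper":1},{"tx":0,"ty":0,"tz":0,"rx":0,"ry":0,"rz":0,"gripper":1},{"tx":0,"ty":0,"tz":0,"rx":0,"ry":0,"rz":0,"gripper":1},{"tx":0,"ty":0,"tz":0,"rx":0,"ry":0,"rz":0,"gripper":1},{"tx":0,"ty":0,"tz":0,"rx":0,"ry":0,"rz":0,"gripper":1},{"tx":0,"ty":0,"tz":0,"rx":0,"ry":0,"rz":0,"gripper":1}]'; python3 -c "
from rig import bot;print(bot.get_obs()['wrist_torque'],bot.get_obs()['q'])"
```

```text
clock: 5.83
tcp_pos: [602.2, -161.4, 100.7]
tool_rot: [[-0.986, 0.169, -0.002], [0.169, 0.986, 0.004], [0.002, 0.004, -1.0]]
ft_force: [0.6, 6.1, 3.4]
width: 13.4
grasp_force: 28.9
[ 1.63914513  0.15474218 -0.05851542] [-30.72605155  28.7887753   55.85691709  96.4753054  -25.55524001
  68.65284734 111.75874348]
```

```bash
python3 -m creep '[{"tx":0,"ty":0.03,"tz":0,"rx":0,"ry":0,"rz":0,"gripper":1},{"tx":0,"ty":0,"tz":0,"rx":0,"ry":0,"rz":0.0139,"gripper":1},{"tx":0,"ty":0,"tz":0,"rx":0,"ry":0,"rz":0.0139,"gripper":1},{"tx":0,"ty":0,"tz":0,"rx":0,"ry":0,"rz":0.0139,"gripper":1},{"tx":0,"ty":0,"tz":0,"rx":0,"ry":0,"rz":0.0139,"gripper":1}]'; python3 -m creep '[{"tx":0,"ty":0,"tz":0,"rx":0,"ry":0,"rz":0.0139,"gripper":1},{"tx":0,"ty":0,"tz":0,"rx":0,"ry":0,"rz":0.0139,"gripper":1},{"tx":0,"ty":0,"tz":0,"rx":0,"ry":0,"rz":0.0139,"gripper":1},{"tx":0,"ty":0,"tz":0,"rx":0,"ry":0,"rz":0.0139,"gripper":1},{"tx":0,"ty":0,"tz":0,"rx":0,"ry":0,"rz":0.0139,"gripper":1},{"tx":0,"ty":0,"tz":0,"rx":0,"ry":0,"rz":0.0139,"gripper":1},{"tx":0,"ty":0,"tz":0,"rx":0,"ry":0,"rz":0,"gripper":1}]'; python3 - <<'E'
from h import *
print(bot.get_obs()['wrist_torque'],bot.get_obs()['q'])
a=bot.snapshot("top");b=bot.snapshot("side");cv2.imwrite("pics/top2.png",a);cv2.imwrite("pics/side2.png",b)
a=a[140:250,240:330];b=b[175:245,230:315]
A=cv2.resize(a,None,fx=4.2,fy=4.2,interpolation=cv2.INTER_CUBIC)
B=cv2.resize(b,None,fx=4.9,fy=4.9,interpolation=cv2.INTER_CUBIC);B=cv2.copyMakeBorder(B,0,max(0,len(A)-len(B)),0,0,0)[:len(A)]
cv2.imwrite("pics/c2.png",np.hstack([A,B]));print(A.shape,B.shape)
E
```

```text
clock: 6.25
tcp_pos: [602.3, -160.9, 100.8]
tool_rot: [[-0.865, 0.501, -0.001], [0.501, 0.865, 0.001], [0.002, 0.001, -1.0]]
ft_force: [-0.0, 0.4, -0.0]
width: 13.2
grasp_force: 29.8
clock: 6.83
tcp_pos: [602.8, -160.5, 100.8]
tool_rot: [[-0.499, 0.867, -0.001], [0.867, 0.499, 0.001], [0.001, -0.0, -1.0]]
ft_force: [1.2, 2.7, 0.8]
width: 13.5
grasp_force: 29.7
[ 0.78292422 -0.3914327  -0.05544686] [-37.00545114  35.1820899   67.31082225  96.7216686  -34.09537094
  71.64103989  67.92591169]
(462, 378, 3) (462, 417, 3)
```

View pics/c2.png

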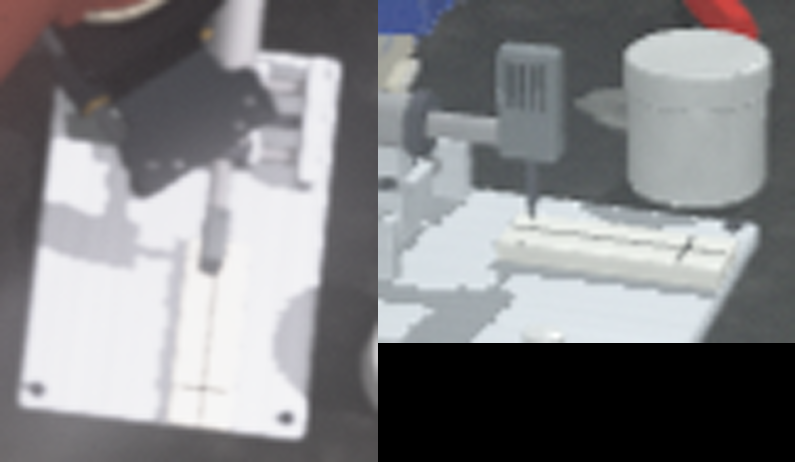

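```bash
python3 - <<'E'
from h import *
p=np.load("g.npy");a=p[2];R=np.array([[np.cos(a),-np.sin(a)],[np.sin(a),np.cos(a)]])
g=lambda w:(R.T@(np.array(w)[:2]-p[:2])).round(2)
for f in("top0","top2"):
    im=cv2.imread(f"pics/{f}.png").mean(2);print(f)
    for v in range(190,206):print(v,im[v,280:301].astype(int))
L=cv2.imread("pics/top2.png").mean(2)
pts=[]
for v in list(range(208,229))+[235,236,237,238]:
    u=np.arange(284,297) if v<229 else np.arange(283,293)
    d=np.clip(np.median(L[v,u])-L[v,u]-8,0,None)
    if d.sum()>0: pts.append((v,(d*u).sum()/d.sum()))
pts=np.array(pts);c=np.polyfit(pts[:,0],pts[:,1],1);print("line",c,np.std(pts[:,1]-np.polyval(c,pts[:,0])))
for v in(205,215,232,238):print(v,g(atz("top",np.polyval(c,v),v,22)))
S=cv2.imread("pics/side2.png").mean(2)
for v in range(208,228):print(v,S[v,252:302:1].astype(int)[:22])
E
```

```text
top0
190 [236 236 237 237 234 219 182 167 169 172 179 202 226 236 238 238 238 239
 239 238 238]
191 [236 237 237 237 232 212 173 165 168 172 177 193 221 235 238 238 238 239
 239 238 238]
192 [237 237 237 236 228 200 168 168 172 174 180 197 223 236 238 238 238 239
 239 238 238]
193 [237 238 238 236 225 195 168 170 173 175 182 205 228 236 238 238 239 238
 239 238 238]
194 [237 238 238 236 222 187 167 170 174 176 184 208 228 237 238 238 239 239
 239 239 238]
195 [237 236 236 235 220 182 166 172 175 178 185 208 228 237 238 238 239 239
 239 239 239]
196 [236 230 226 227 211 172 165 172 176 179 186 205 226 235 237 237 238 239
 239 239 239]
197 [236 226 213 206 186 163 165 174 178 181 188 207 228 236 236 237 239 240
 239 239 239]
198 [234 223 206 193 176 160 168 176 179 182 191 212 232 242 243 243 243 242
 241 240 239]
199 [227 213 200 190 173 160 169 176 180 183 186 198 226 242 244 243 244 243
 243 241 239]
200 [221 207 196 186 166 155 163 169 173 177 181 192 224 241 243 244 244 244
 243 241 239]
201 [214 203 196 184 164 147 146 150 154 161 176 196 226 241 243 243 244 244
 243 241 239]
202
[... 3160 characters left out ...]
3 233 233 232 231
 233 234 233 231]
221 [223 224 223 223 226 212 194 189 188 173 183 207 211 228 234 233 233 233
 234 234 234 234]
222 [223 224 223 225 230 229 225 222 225 222 224 208 204 192 188 188 188 188
 186 206 211 229]
223 [223 224 222 228 231 231 231 232 232 232 232 228 227 226 224 224 225 225
 225 210 203 193]
224 [223 207 206 215 220 223 203 192 227 232 232 232 232 232 234 233 233 234
 233 229 228 225]
225 [225 212 204 202 204 205 198 196 207 208 208 214 219 224 233 236 239 236
 234 235 235 235]
226 [224 221 207 199 198 198 199 198 197 198 198 201 202 205 207 210 213 212
 210 218 224 228]
227 [224 223 209 198 196 197 196 197 196 195 196 197 197 198 198 199 200 200
 201 203 205 207]
```

```bash
python3 - <<'E'
from h import *
p=np.load("g.npy");a=p[2];R=np.array([[np.cos(a),-np.sin(a)],[np.sin(a),np.cos(a)]])
g=lambda w:(R.T@(np.array(w)[:2]-p[:2])).round(2)
for u,v,z in((289.5,203,81),(289.65,202,93),(290.35,198,112),(290.5,196,112),(290.7,194,112)):print(g(atz("top",u,v,z)))
print("top0")
for u,v,z in((287.6,203,81),(287.6,202,93),(288.0,198,112),(288.2,196,112),(288.5,193,112)):print(g(atz("top",u,v,z)))
print("S",g(atz("side",261,219.3,29)),g(atz("side",261,221.1,22)))
print(proj("side",np.r_[R@[-30,-10.8]+p[:2],29]),proj("side",np.r_[R@[-30,-10.8]+p[:2],22]),proj("side",np.r_[R@[-30,-7]+p[:2],29]))
E
```

```text
[-41.42  -5.78]
[-41.35  -5.56]
[-35.92  -5.68]
[-31.47  -5.56]
[-27.    -5.55]
top0
[-41.88  -1.56]
[-41.85  -1.06]
[-36.48  -0.59]
[-32.02  -0.58]
[-25.31  -0.56]
S [-26.86  -8.9 ] [-24.98 -14.15]
[262.61173717 219.12087953] [262.66368888 221.98065445] [262.07486346 219.81283623]
```

```bash
python3 -m creep '[{"tx":0,"ty":0,"tz":0,"rx":0,"ry":0,"rz":0.0139,"gripper":1},{"tx":0,"ty":0,"tz":0,"rx":0,"ry":0,"rz":0.0139,"gripper":1},{"tx":0,"ty":0,"tz":0,"rx":0,"ry":0,"rz":0.0139,"gripper":1},{"tx":0,"ty":0,"tz":0,"rx":0,"ry":0,"rz":0.0139,"gripper":1},{"tx":0,"ty":0,"tz":0,"rx":0,"ry":0,"rz":0,"gripper":1}]'; python3 -c "
from rig import bot;print(bot.get_obs()['q'])"
```

```text
clock: 7.35
tcp_pos: [603.1, -160.4, 100.8]
tool_rot: [[-0.175, 0.985, -0.0], [0.985, 0.175, 0.001], [0.001, -0.0, -1.0]]
ft_force: [4.8, 5.5, -0.7]
width: 13.4
grasp_force: 29.7
[-38.71823194  38.32130399  71.54301656  96.76464788 -37.93640925
  73.36535842  50.93243011]
```

```bash
python3 -m creep '[{"tx":0,"ty":0,"tz":0,"rx":0,"ry":0,"rz":0.0148,"gripper":1},{"tx":0,"ty":0,"tz":0,"rx":0,"ry":0,"rz":0.0148,"gripper":1},{"tx":0,"ty":0,"tz":0,"rx":0,"ry":0,"rz":0.0148,"gripper":1},{"tx":0,"ty":0,"tz":0,"rx":0,"ry":0,"rz":0,"gripper":1},{"tx":0,"ty":0,"tz":0,"rx":0,"ry":0,"rz":0,"gripper":1}]'; python3 - <<'E'
from h import *
print(bot.get_obs()['q'])
p=np.load("g.npy");a=p[2];R=np.array([[np.cos(a),-np.sin(a)],[np.sin(a),np.cos(a)]])
g=lambda w:(R.T@(np.array(w)[:2]-p[:2])).round(2)
t=bot.snapshot("top");s=bot.snapshot("side");cv2.imwrite("pics/top3.png",t);cv2.imwrite("pics/side3.png",s)
im=t.mean(2)
def edges(v,lo=280,hi=302):
    r=im[v];m=lo+np.argmin(r[lo:hi]); m0=r[m]
    i=m
    Lb=r[m-6:m].max();Rb=r[m:m+9].max()
    c=np.median(r[m-1:m+3]);l=(c+Lb)/2;q=(c+Rb)/2
    while r[i]<l:i-=1
    L=i+(r[i]-l)/(r[i]-r[i+1]);i=m
    while r[i]<q:i+=1
    return L,i-(r[i]-q)/(r[i]-r[i-1])
for v,z in((203,81),(202,93),(198,112),(197,112),(196,112),(195,112),(194,112)):
    L,Rr=edges(v);print(v,round(L,2),round(Rr,2),g(atz("top",(L+Rr)/2,v,z)))
S=s.mean(2)
for v in range(212,226):print(v,S[v,254:274].astype(int))
E
```

```text
clock: 7.77
tcp_pos: [603.5, -160.3, 100.8]
tool_rot: [[0.097, 0.995, 0.0], [0.995, -0.097, 0.002], [0.002, 0.0, -1.0]]
ft_force: [5.8, 2.4, -1.4]
width: 13.2
grasp_force: 29.7
[-39.63127963  40.5472693   74.22209238  96.7818206  -40.53464605
  74.66126309  37.18279216]
203 288.92 294.54 [-40.87 -10.74]
202 288.75 294.74 [-40.85 -10.16]
198 289.28 295.59 [-35.42 -10.19]
197 289.26 295.74 [-33.2  -10.11]
196 289.29 295.78 [-30.98  -9.97]
195 289.43 295.85 [-28.75  -9.97]
194 289.67 296.08 [-26.48 -10.26]
212 [ 90  88  89  89  90  89  92 103 104  96  91  89  91  90  90  90  89  88
  90  91]
213 [ 89  90  90  91  93  93  91 102 104  97  91  91  89  90  92  93  93  93
  95  95]
214 [192 184 183 164 132 122 138 120 107  96  90  90  91  92  94  93  94  94
  95  94]
215 [221 220 219 216 214 213 214 155 106 171 183 162 130 120 137 109  91  90
  94  94]
216 [223 224 224 223 223 225 225 164 126 208 219 217 213 212 214 213 221 175
 139 124]
217 [223 223 223 222 223 224 223 184 144 211 224 224 224 224 225 226 228 189
 164 160]
218 [225 225 225 224 221 228 228 192 164 223 226 222 222 223 225 224 225 217
 216 185]
219 [224 225 225 219 232 234 233 227 225 233 233 231 230 229 228 226 225 232
 227 218]
220 [223 223 216 211 231 235 234 234 234 234 234 234 233 232 233 233 233 234
 233 230]
221 [224 224 226 212 194 188 189 173 183 207 213 230 234 235 234 233 234 234
 234 234]
222 [224 226 230 228 224 224 224 221 224 209 204 192 187 188 188 188 189 206
 211 230]
223 [222 230 232 232 232 232 205 224 232 229 228 226 225 225 225 226 225 209
 203 191]
224 [206 215 220 205 195 192 221 231 231 232 232 233 234 234 234 234 234 229
 228 226]
225 [204 202 203 199 196 195 207 209 208 214 220 225 232 236 239 236 234 235
 235 234]
```

```bash
python3 -m creep '[{"tx":0,"ty":0,"tz":0,"rx":0,"ry":0,"rz":0.0145,"gripper":1},{"tx":0,"ty":0,"tz":0,"rx":0,"ry":0,"rz":0,"gripper":1},{"tx":0,"ty":0,"tz":0,"rx":0,"ry":0,"rz":0,"gripper":1},{"tx":0,"ty":0,"tz":0,"rx":0,"ry":0,"rz":0,"gripper":1}]'; python3 - <<'E'
from h import *
im=bot.snapshot("top").mean(2)
p=np.load("g.npy");a=p[2];R=np.array([[np.cos(a),-np.sin(a)],[np.sin(a),np.cos(a)]])
g=lambda w:(R.T@(np.array(w)[:2]-p[:2])).round(2)
for v in(203,202,198,197,196,195,194):
    r=im[v];z={203:81,202:93}.get(v,112);m=292;c=np.median(r[291:295]);l=(c+240)/2
    i=m
    while r[i]<l:i-=1
    L=i+(r[i]-l)/(r[i]-r[i+1]);i=m
    while r[i]<l:i+=1
    Q=i-(r[i]-l)/(r[i]-r[i-1]);print(v,L.round(2),Q.round(2),g(atz("top",(L+Q)/2,v,z)))
E
```

```text
clock: 8.2
tcp_pos: [603.6, -160.3, 100.8]
tool_rot: [[0.186, 0.982, 0.001], [0.982, -0.186, 0.002], [0.002, 0.0, -1.0]]
ft_force: [6.0, 2.7, -2.7]
width: 13.5
grasp_force: 29.7
203 289.3 294.72 [-40.8  -11.37]
202 289.15 295.13 [-40.75 -11.04]
198 289.5 296.04 [-35.34 -10.91]
197 289.53 296.18 [-33.12 -10.87]
196 289.69 296.31 [-30.87 -10.97]
195 289.86 296.39 [-28.63 -11.02]
194 290.2 296.55 [-26.36 -11.35]
```

```bash
python3 -m creep '[{"tx":0,"ty":0,"tz":0,"rx":0,"ry":0,"rz":0,"gripper":-1},{"tx":0,"ty":0,"tz":0,"rx":0,"ry":0,"rz":0,"gripper":-1},{"tx":0,"ty":0,"tz":0,"rx":0,"ry":0,"rz":0,"gripper":-1},{"tx":0,"ty":0,"tz":0,"rx":0,"ry":0,"rz":0,"gripper":-1},{"tx":0,"ty":0,"tz":-0.2,"rx":0,"ry":0,"rz":0,"gripper":-1},{"tx":0,"ty":0,"tz":-0.3,"rx":0,"ry":0,"rz":0,"gripper":-1},{"tx":0,"ty":0,"tz":-0.3,"rx":0,"ry":0,"rz":-0.0194,"gripper":-1},{"tx":0,"ty":0,"tz":0,"rx":0,"ry":0,"rz":-0.0194,"gripper":-1}]'; python3 -m creep '[{"tx":0,"ty":0,"tz":0,"rx":0,"ry":0,"rz":-0.0194,"gripper":-1},{"tx":0,"ty":0,"tz":0,"rx":0,"ry":0,"rz":-0.0194,"gripper":-1},{"tx":0,"ty":0,"tz":0,"rx":0,"ry":0,"rz":-0.0194,"gripper":-1},{"tx":0,"ty":0,"tz":0,"rx":0,"ry":0,"rz":-0.0194,"gripper":-1},{"tx":0,"ty":0,"tz":0,"rx":0,"ry":0,"rz":-0.0194,"gripper":-1},{"tx":0,"ty":0,"tz":0,"rx":0,"ry":0,"rz":-0.0194,"gripper":-1},{"tx":0,"ty":0,"tz":0,"rx":0,"ry":0,"rz":-0.0194,"gripper":-1},{"tx":0,"ty":0,"tz":0,"rx":0,"ry":0,"rz":-0.0194,"gripper":-1}]';python3 -c "
from rig import bot;print(bot.get_obs()['q'])"
```

```text
clock: 8.92
tcp_pos: [603.8, -163.5, 186.1]
tool_rot: [[-0.055, 0.998, 0.004], [0.998, 0.055, -0.002], [-0.002, 0.004, -1.0]]
ft_force: [0.3, -0.8, 0.2]
width: 58.9
grasp_force: 0.0
clock: 9.58
tcp_pos: [601.9, -161.7, 180.8]
tool_rot: [[-0.858, 0.513, -0.002], [0.513, 0.858, 0.001], [0.002, -0.0, -1.0]]
ft_force: [0.1, 0.0, 0.3]
width: 86.7
grasp_force: 0.0
[-34.56429667  26.10890864  61.66093518  91.25046175 -23.44303594
  76.90413232  89.22304485]
```

```bash
python3 -m creep '[{"tx":0,"ty":0,"tz":0,"rx":0,"ry":0,"rz":-0.0195,"gripper":-1},{"tx":0,"ty":0,"tz":0,"rx":0,"ry":0,"rz":-0.0195,"gripper":-1},{"tx":0,"ty":0,"tz":0,"rx":0,"ry":0,"rz":-0.0195,"gripper":-1},{"tx":0.271,"ty":-0.237,"tz":0,"rx":0,"ry":0,"rz":0,"gripper":-1},{"tx":0.271,"ty":-0.237,"tz":0,"rx":0,"ry":0,"rz":0,"gripper":-1},{"tx":0.271,"ty":-0.237,"tz":0,"rx":0,"ry":0,"rz":0,"gripper":-1},{"tx":0,"ty":0,"tz":0.4,"rx":0,"ry":0,"rz":0,"gripper":-1},{"tx":0,"ty":0,"tz":0,"rx":0,"ry":0,"rz":0,"gripper":-1}]';python3 - <<'E'
from h import *
s=bot.get_obs();print(s['q'],s['tcp_pos'])
a=bot.snapshot("top")[140:250,240:340];b=bot.snapshot("side")[150:260,215:325]
cv2.imwrite("pics/c4.png",cv2.resize(np.hstack([a,b]),None,fx=3.8,fy=3.8,interpolation=cv2.INTER_CUBIC))
E
```

```text
clock: 10.25
tcp_pos: [505.8, -216.9, 137.5]
tool_rot: [[-0.984, 0.179, -0.004], [0.179, 0.984, 0.005], [0.005, 0.004, -1.0]]
ft_force: [-0.9, 1.8, -2.1]
width: 87.1
grasp_force: 0.0
[-32.78179759  16.05926797  60.88709044 104.35327658 -15.1902294
  68.71234452 112.51332357] [ 505.79243157 -216.87393312  137.46699878]
```

View pics/c4.png

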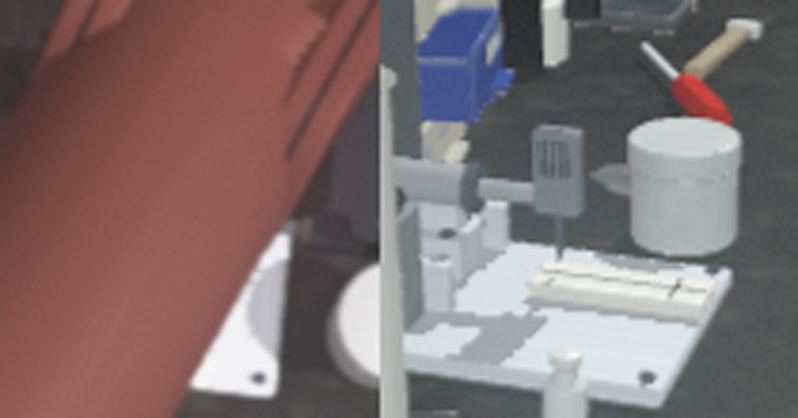

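```bash
python3 - <<'E'
from h import *
s=bot.get_obs();t=s['tcp_pos'];y=np.array(s['tool_rot'])[:,1];print(t)
for k in(-50,0,50):print((proj("side",t+k*y)-[215,150])*3.8+[380,0])
p=np.load("g.npy");a=p[2];R=np.array([[np.cos(a),-np.sin(a)],[np.sin(a),np.cos(a)]])
for gx,gy,z in((-27.5,-11,112),(-27.5,-11,29)):print((proj("side",np.r_[R@[gx,gy]+p[:2],z])-[215,150])*3.8+[380,0])
E
```

```text
[ 509.00562125 -216.45397362  140.7236247 ]
[579.69990755  56.12790335]
[552.02067627  82.92293833]
[521.82140979 112.1575075 ]
[554.43830482 129.08322262]
[556.97125812 262.01828218]
```

```bash
python3 - <<'E'
from h import *
n=bot.snapshot("side");o=cv2.imread("pics/side0.png")
d=np.abs(n.astype(int)-o).max(2)
for v in range(148,188,2):print(v,"".join("#" if x>25 else "." for x in d[v,235:290]),n[v,252].tolist())
E
```

```text
148 ...........###########.....##########.................. [51, 46, 48]
150 ..........############.....##########.................. [52, 48, 48]
152 ..........############.....##########.................. [53, 48, 47]
154 ...........###########................................. [54, 52, 48]
156 ...........###########................................. [53, 50, 47]
158 ...........###########................................. [51, 43, 46]
160 ...........###########................................. [52, 50, 48]
162 ...........###########................................. [56, 53, 51]
164 ...........############................................ [54, 53, 51]
166 ...........############................................ [56, 54, 53]
168 ....................................................... [62, 61, 57]
170 ....................................................... [59, 57, 55]
172 ....................................................... [76, 75, 72]
174 ....................................................... [76, 74, 73]
176 ....................................................... [77, 74, 72]
178 ....................................................... [81, 78, 76]
180 ....................................................... [78, 76, 73]
182 ....................................................... [77, 75, 72]
184 .....................#############..................... [79, 77, 74]
186 ...................#...#........#...................... [78, 76, 72]
```

```bash
python3 - <<'E'
from h import *
n=bot.snapshot("side").astype(int).mean(2);o=cv2.imread("pics/side0.png").astype(int).mean(2)
for v in range(166,184):print(v,(n-o)[v,244:262].astype(int),n[v,252].astype(int))
for v in range(150,172,2):print(v,(n-o)[v,258:276].astype(int))
E
```

```text
166 [   3    2  -15  -29  -48 -114 -130 -132 -132 -136 -134 -138 -108  -11
    6    4    4    3] 56
167 [  2   2  -2  -2 -12 -44 -39 -60 -66 -65 -61 -78 -58  -9   3   3   2   1] 75
168 [  2  -1   0   1   4   3   2  -7 -12 -12 -15 -20 -16  -5  -1   0   1   0] 65
169 [ 0  1  5  3  2  2  1 -2  0  0  2  0  2  2  0  2 -1  0] 59
170 [-1  2  0  1  4  0  0  0  1 -2  0  0  0  0  1  0  1 -1] 62
171 [ 2  3  2  0  3 -1 -1 -1  0  0  1  0  0 -1 -3  1  0  0] 61
172 [ 3  1  2  2  3  3 -1  0  0  1  1  0 -1 -3  1 -2  1  1] 72
173 [ 3  2  2  0  4  0  2 -1  0  0  0  2 -1  0  3  1  0 -1] 74
174 [ 2  3  3  2  4  1  0  0  0  0 -1  0 -2  1  1  0  1  0] 73
175 [ 3  1  2  2  0  1  2 -3  0  3  2  0 -1  2  1 -2  1  0] 72
176 [0 1 3 0 0 2 0 1 2 4 0 2 3 0 3 0 2 2] 77
177 [ 2 -1 -1  1  5  4  0  5  1  2 -1 -1  0  0  0  1  4  2] 75
178 [ 1  2  1 -2  0  1  1  0  0  2  0  0  3  0  2  0  2  1] 77
179 [ 0  2  0  2  0  2  3  0  0  3  2  0 -3  2  4  1 -1  0] 74
180 [0 0 0 0 4 5 3 0 0 0 2 4 0 1 2 0 0 2] 74
181 [ 0  0  1  0 -1  2  0  4  0  0  3  1  4  0  0  3  6  1] 72
182 [-1  4  1  0  4  0  4  4  2  1  4  1 -1 13 18  5  1  0] 76
183 [ 2  2  3  2  1 -1  0 -1  1  3  2  7 58 71 69 69 68 67] 76
150 [   4    4    5  -37 -121 -151 -111  -91  -93  -94  -95  -86  -75  -68
   -9    2    2    2]
152 [   4    4    4  -32  -91 -115  -85  -68  -69  -69  -61  -52  -52  -55
   -7    1    0    2]
154 [ 5  3  4  2 -4 -7 -3 -3 -4 -5 -6 -2  0  1  1  0  1  3]
156 [ 4  3  3  4  3  3  4 -2  0  3  5  0  3  1  1 -1  1  1]
158 [ 3  4  3  3  1  5  1  3 -2 -2  1  2  4  2  1  1  0  1]
160 [ 4  4  3  4  3  5  2  0  0  0  2  1  0  0  1  0  1 -1]
162 [4 4 4 2 3 5 3 2 1 3 3 1 0 1 2 0 3 0]
164 [ 4  1  5  4  4  3  2  2 -1  3 -1  2  2  0  0  0  0  0]
166 [ 6  4  4  3  1  2 -2  3  4  0  0  2  1 -1  2 -1  4  0]
168 [-1  0  1  0  1  4  0  0 -2  1  0  2  2  2  2  1  1  2]
170 [ 1  0  1 -1  4  0  1 -1  1  1 -1  3 -1  3  2  3  3  2]
```

```bash
python3 -m creep '[{"tx":0.035,"ty":0,"tz":0,"rx":0,"ry":0,"rz":0,"gripper":-1},{"tx":0,"ty":0,"tz":0.25,"rx":0,"ry":0,"rz":0,"gripper":-1},{"tx":0,"ty":0,"tz":0.24,"rx":0,"ry":0,"rz":0,"gripper":-1},{"tx":0,"ty":0,"tz":0.24,"rx":0,"ry":0,"rz":0,"gripper":0.6},{"tx":0,"ty":0,"tz":0,"rx":0,"ry":0,"rz":0,"gripper":0.6},{"tx":0,"ty":0,"tz":0,"rx":0,"ry":0,"rz":0,"gripper":0.6},{"tx":0,"ty":0,"tz":0,"rx":0,"ry":0,"rz":0,"gripper":0.6},{"tx":0,"ty":0,"tz":0,"rx":0,"ry":0,"rz":0,"gripper":0.6}]';python3 - <<'E'
from h import *
b=bot.snapshot("side")[150:260,215:325]
cv2.imwrite("pics/c5.png",cv2.resize(b,None,fx=5,fy=5,interpolation=cv2.INTER_CUBIC))
E
```

```text
clock: 11.12
tcp_pos: [507.4, -216.5, 69.6]
tool_rot: [[-0.984, 0.177, 0.001], [0.177, 0.984, 0.001], [-0.001, 0.001, -1.0]]
ft_force: [-0.7, -0.7, -0.1]
width: 62.0
grasp_force: 0.0
```

View pics/c5.png

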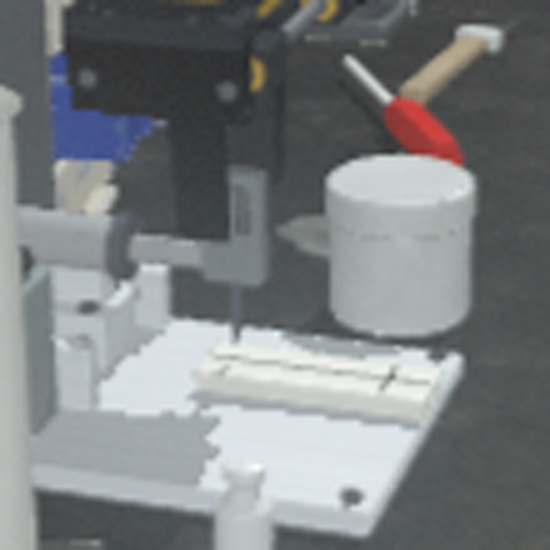

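```bash
python3 -m creep '[{"tx":0,"ty":0,"tz":0,"rx":0,"ry":0,"rz":0,"gripper":1},{"tx":0,"ty":0,"tz":0,"rx":0,"ry":0,"rz":0,"gripper":1},{"tx":0,"ty":0,"tz":0,"rx":0,"ry":0,"rz":0,"gripper":1},{"tx":0,"ty":0,"tz":0,"rx":0,"ry":0,"rz":0,"gripper":1},{"tx":0,"ty":0,"tz":0,"rx":0,"ry":0,"rz":0,"gripper":1},{"tx":0,"ty":0,"tz":0,"rx":0,"ry":0,"rz":0,"gripper":1},{"tx":0,"ty":0,"tz":0,"rx":0,"ry":0,"rz":0,"gripper":1},{"tx":0,"ty":0,"tz":0,"rx":0,"ry":0,"rz":0,"gripper":1}]';  python3 -m creep '[{"tx":0,"ty":0,"tz":0,"rx":0,"ry":0,"rz":0,"gripper":1},{"tx":0,"ty":0,"tz":0,"rx":0,"ry":0,"rz":0,"gripper":1},{"tx":0,"ty":0,"tz":0,"rx":0,"ry":0,"rz":0,"gripper":1}]'; python3 - <<'E'
from h import *
S=bot.snapshot("side").mean(2)
for v in range(213,223):print(v,S[v,254:270].astype(int))
E
```

```text
clock: 11.83
tcp_pos: [505.7, -218.5, 67.9]
tool_rot: [[-0.984, 0.179, -0.001], [0.179, 0.984, -0.002], [0.001, -0.002, -1.0]]
ft_force: [0.5, -8.6, -4.5]
width: 13.7
grasp_force: 30.0
clock: 12.08
tcp_pos: [505.8, -218.5, 67.9]
tool_rot: [[-0.984, 0.179, -0.001], [0.179, 0.984, -0.002], [0.001, -0.002, -1.0]]
ft_force: [-0.0, -8.2, -3.4]
width: 13.5
grasp_force: 30.0
213 [ 89  89  91  89  90  91  89 102 104  95  88  89  90  87  89  90]
214 [191 183 184 163 132 122 136 117 105  94  89  89  89  92  92  91]
215 [221 220 219 216 213 213 213 155 104 170 182 162 127 120 134 109]
216 [223 225 224 224 224 224 224 164 128 206 220 218 213 213 214 213]
217 [222 223 223 222 222 224 224 186 143 210 224 224 224 225 225 225]
218 [225 224 225 224 221 227 228 191 162 223 226 223 223 223 225 224]
219 [225 224 225 219 233 234 233 227 226 233 233 232 231 229 229 225]
220 [223 224 216 210 231 234 234 234 234 235 234 234 234 233 233 233]
221 [224 224 226 211 194 188 188 173 183 206 212 229 234 234 234 234]
222 [224 226 230 229 224 224 224 222 223 208 203 191 188 188 188 188]
```

```bash
python3 -m creep '[{"tx":0,"ty":-0.02,"tz":0,"rx":0,"ry":0,"rz":0,"gripper":1},{"tx":0.1,"ty":-0.001,"tz":0,"rx":0,"ry":0,"rz":0,"gripper":1},{"tx":0.1,"ty":-0.001,"tz":0,"rx":0,"ry":0,"rz":0,"gripper":1},{"tx":0.1,"ty":-0.001,"tz":0,"rx":0,"ry":0,"rz":0,"gripper":1},{"tx":0.1,"ty":-0.001,"tz":0,"rx":0,"ry":0,"rz":0,"gripper":1},{"tx":0.1,"ty":-0.001,"tz":0,"rx":0,"ry":0,"rz":0,"gripper":1},{"tx":0.1,"ty":-0.001,"tz":0,"rx":0,"ry":0,"rz":0,"gripper":1}]';  python3 -m creep '[{"tx":0.08,"ty":0,"tz":0,"rx":0,"ry":0,"rz":0,"gripper":1},{"tx":0,"ty":0,"tz":0,"rx":0,"ry":0,"rz":0,"gripper":1},{"tx":0,"ty":0,"tz":0,"rx":0,"ry":0,"rz":0,"gripper":1},{"tx":0,"ty":0,"tz":0,"rx":0,"ry":0,"rz":0,"gripper":1}]'; python3 - <<'E'
from h import *
s=bot.snapshot("side");cv2.imwrite("pics/side5.png",s);t=bot.snapshot("top");cv2.imwrite("pics/top5.png",t)
print(bot.get_obs()['q'])
S=s.mean(2)
print(np.arange(280,304))
for v in range(212,232):print(v,S[v,280:304].astype(int))
b=np.hstack([cv2.resize(s[170:240,240:320],None,fx=5,fy=5,interpolation=cv2.INTER_CUBIC),cv2.resize(t[180:250,245:325],None,fx=5,fy=5,interpolation=cv2.INTER_CUBIC)])
cv2.imwrite("pics/c6.png",b)
E
```

```text
clock: 12.72
tcp_pos: [447.7, -208.1, 67.9]
tool_rot: [[-0.984, 0.177, 0.002], [0.177, 0.984, -0.0], [-0.002, 0.0, -1.0]]
ft_force: [9.2, -3.5, -8.1]
width: 14.1
grasp_force: 30.0
clock: 13.05
tcp_pos: [439.9, -206.7, 67.9]
tool_rot: [[-0.984, 0.177, 0.002], [0.177, 0.984, 0.0], [-0.001, 0.0, -1.0]]
ft_force: [7.4, -4.1, -11.5]
width: 13.6
grasp_force: 30.0
[-37.32742322  10.4705442   63.20656747 117.37287952 -11.033884
  58.27549361 111.15628103]
[280 281 282 283 284 285 286 287 288 289 290 291 292 293 294 295 296 297
 298 299 300 301 302 303]
212 [ 79 111 148 158 162 166 168 170 171 155 117 100 127 165 172 174 175 174
 175 174 174 174 175 171]
213 [ 78  89 148 159 163 165 169 171 171 156 118 102 129 167 175 174 175 175
 177 176 174 173 173 173]
214 [ 77  78 100 133 157 166 168 171 171 157 117 101 127 169 177 177 177 176
 175 174 175 173 171 172]
215 [ 77  76  76  89 110 138 165 172 173 158 119 102 130 170 179 177 177 176
 175 175 174 175 174 173]
216 [ 77  79  78  78  79  89 107 116 128 130 110 101 129 168 178 178 177 176
 177 173 157 138 121 112]
217 [135 119  98  93  92  80  75  
[... 810 characters left out ...]
 226 225 210 203 205 193 188 189 154 125 199 213 214 231
 236 236 236 236 218 212]
226 [234 235 234 235 234 234 230 229 229 226 226 190 159 213 211 205 186 186
 189 190 190 224 204 207]
227 [224 232 236 238 234 234 235 236 208 195 208 167 213 233 232 231 229 227
 228 228 226 206 186 202]
228 [204 207 209 212 211 211 210 203 188 221 216 204 229 236 236 236 236 236
 236 236 224 195 194 189]
229 [198 200 199 199 200 201 201 199 198 208 206 205 211 212 219 225 228 235
 239 238 207 199 186 176]
230 [198 199 199 198 199 199 200 200 202 201 201 201 202 202 203 206 207 210
 213 210 191 201 186 159]
231 [185 188 192 196 200 200 199 200 200 201 201 200 200 199 199 201 200 201
 200 194 183 190 180 137]
```

View pics/c6.png

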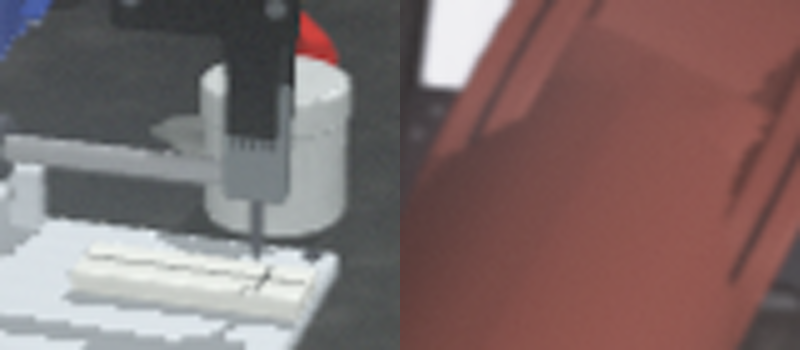

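```bash
python3 - <<'E'
from h import *
p=np.load("g.npy");a=p[2];R=np.array([[np.cos(a),-np.sin(a)],[np.sin(a),np.cos(a)]])
P=lambda x,y,z:proj("side",np.r_[R@[x,y]+p[:2],z])
for x in(-27,-96,-99):
    for y in(-8,-11,-14):
        q=P(x,y,29);l=P(x,-10.9,22);l2=P(x-10,-10.9,22);m=(l2-l)[1]/(l2-l)[0]
        print(x,y,q.round(2),"dv",round(l[1]+m*(q[0]-l[0])-q[1],2))
m=atz("side",292.7,225.3,22);n=m+[0,0,7];print(proj("side",n),m,R.T@(m[:2]-p[:2]))
print(proj("side",n+np.r_[R@[-1,0],0])-proj("side",n))
E
```

```text
-27 -8 [260.93 219.47] dv 2.27
-27 -11 [261.36 218.93] dv 2.87
-27 -14 [261.78 218.38] dv 3.47
-96 -8 [291.07 223.22] dv 2.32
-96 -11 [291.43 222.65] dv 2.93
-96 -14 [291.79 222.09] dv 3.54
-99 -8 [292.41 223.38] dv 2.32
-99 -11 [292.77 222.82] dv 2.93
-99 -14 [293.12 222.25] dv 3.54
[292.72215614 222.39504273] [ 438.43911    -209.45281792   22.        ] [-98.35107366 -13.05833948]
[0.44500633 0.05501624]
```

```bash
python3 -m creep '[{"tx":0.03,"ty":0,"tz":0,"rx":0,"ry":0,"rz":0,"gripper":1},{"tx":0,"ty":0,"tz":0,"rx":0,"ry":0,"rz":0,"gripper":1},{"tx":0,"ty":0,"tz":0,"rx":0,"ry":0,"rz":0,"gripper":1},{"tx":0,"ty":0,"tz":0,"rx":0,"ry":0,"rz":0,"gripper":1},{"tx":0,"ty":0,"tz":0,"rx":0,"ry":0,"rz":0,"gripper":1}]'; python3 - <<'E'
from h import *
S=bot.snapshot("side").mean(2)
for v in range(214,229):print(v,S[v,286:302].astype(int))
E
```

```text
clock: 13.57
tcp_pos: [437.0, -206.3, 67.9]
tool_rot: [[-0.984, 0.177, 0.001], [0.177, 0.984, -0.0], [-0.001, 0.0, -1.0]]
ft_force: [7.9, -1.8, -12.1]
width: 13.9
grasp_force: 30.0
214 [169 171 171 173 175 139 106 113 165 177 176 176 175 175 174 174]
215 [165 172 172 175 176 130 101 113 168 177 178 176 176 176 175 174]
216 [106 116 129 148 191 142 100 112 167 178 176 176 177 174 157 137]
217 [ 76  81  86  97 122 107 102  97 112 116 117 114 112 110  99  86]
218 [181 153 134 118 103  94 100  93  81  76  77  73  74  71  72  72]
219 [174 168 163 160 159 135 108 118 178 153 132 143 126 108 109  90]
220 [166 166 166 167 165 142 112 138 169 210 218 218 217 217 170 116]
221 [181 170 208 216 216 197 139 201 218 225 226 227 227 228 174 111]
222 [227 225 230 230 230 226 189 217 226 225 225 225 226 226 218 197]
223 [234 234 233 233 233 233 229 187 202 228 233 232 231 231 230 224]
224 [207 212 211 229 235 235 220 161 215 234 236 235 235 235 235 233]
225 [209 203 204 192 188 189 154 124 200 213 213 231 236 236 236 236]
226 [230 229 229 227 227 190 159 212 210 206 186 187 189 190 190 225]
227 [234 236 236 208 184 150 213 234 232 231 229 227 227 227 226 205]
228 [218 208 200 183 178 196 228 236 235 236 235 235 235 236 224 195]
```

```bash
python3 -c "
from rig import bot;print(bot.hand_in())"
```

```text
the job is handed in; nothing more can be done
None
```

I handed the job in with the knob set and released, and the tab gripped at about 30 N with the needle over the crossing: about 0.2 mm off along the rod and 0–2 mm sideways, against the 3 mm allowed. The weight, tin and cup were never approached, but I did not re-measure their positions, and no verdict came back.

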